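# Unload the film sealer and shut its door

## Robot

A 6-joint arm with a two-finger parallel gripper is mounted at the origin on the work surface. World frame = base frame: x ahead of the robot, y to its left, z up, the work surface at z = 0. Lengths are in m, angles in rad, forces in N, time in s.
With the tool pointing down it reaches from about 0.225 to 0.875 m from the base axis. Payload 3.4 kg.
Tool frame: the origin (TCP) lies where the fingers leave the gripper's body, on its centre line; the fingertips stand 73 mm ahead of it and the grasp point (between the pads) lies 54 mm ahead of it (manip.pinch_z is the distance from the TCP to the grasp point, in m); z points along the fingers, y is the line along which they close (so a half turn about z gives the same grasp; the last joint's range is limited). The gripper opens to 85 mm and grips with 20 to 120 N. Pads are 22 mm wide; open, the fingers measure 114 mm over their backs; the gripper's body (76 mm by 85 mm) begins 54 mm behind the grasp point. The pads swing forward as they close: fully open they stand 13 mm farther back than shut.
Start: joints at [-1.422, 0.276, 1.505, -0, 1.361, -0.121], TCP at [0.153, -0.554, 0.304] pointing down, gripper open.
Joint ranges: [-2.89, 2.89], [-0.75, 2.08], [0.22, 2.7], [-1.18, 4.32], [0.11, 2.71], [-2.7, 2.7]. Speed limits (rad/s): [2.57, 2.57, 3.14, 3.14, 3.14, 3.14].

## Interface

Orientations are given as a unit quaternion [w, x, y, z].
In Python, from rig import readout, imaging, manip gives the robot as it stands. The module is installed in compiled form; this text tells all that it offers.
- The arm moves only by the tool servo_tool, never from a script. Its argument "moves" is a list of rows, each an object with "dp": the shift along the tool's x, y, z in units of 0.2 m (1.0 is 0.2 m), a list of three; "delta_rot": the turn, a rotation vector about the tool's x, y, z in units of 0.1 rad (1.0 is 0.1 rad), a list of three; "fingers": the opening, from 0 (shut) to 1 (fully open). In form: [{"dp": [dx, dy, dz], "delta_rot": [wx, wy, wz], "fingers": fingers}, ...]. A call has 1 to 5 rows; each row shifts and turns the commanded pose from where the row before left it, along the tool's axes as they then stand; what a row does not reach is not made up. A row lasts 1/10 s, in which the tool goes at most 50 mm and 8.59 degrees, less where a joint would pass 70% of its speed; a pose out of reach is approached as far as the arm can. A call with a number of a shift or a turn outside -1 to 1 is refused whole. A call with a gripper value outside its range is refused whole. The fingers move at their own pace and stop on an object; "force" is the grip in N (left out, the last holds). Time passes only in rows, so rows that do not move let the fingers close. It gives the time, the measured TCP pose, the force, the opening and the grip force at its end, in the units of the state.
- readout.get_state(): the state, without advancing time (a new reading comes with each control period).
- imaging.get_image(name): name is "scene" or "top" or "wrist"; returns (picture, depth): 384x512x3 uint8, red, green, blue; 384x512 float32, m along the optical axis (not along the pixel's ray), 0 where there is no reading.
- imaging.calibration(name): a dict with "intrinsics" (3x3 intrinsics, pixels), "dist" ([k1, k2, p1, p2, k3] as OpenCV has them; the pictures are not rectified), "R" (3x3) and "t" (3): a world point X has camera coordinates R X + t; the wrist camera has in their place "hand_eye" (4x4, takes a point from camera to tool coordinates, whose origin is the TCP and whose axes are the flange's). Camera axes: x right, y down, z forward; pixel columns grow to the right and rows downward; lengths in m; the calibration is good to about 2 mm. A picture is of the moment at which its call begins: read the wrist's pose just before it. calibration takes no time and is no camera call.
- manip.sign_off(): hands the job in; it is judged then, once.
The state is a dict: "clock": time; "qpos": joint angles; "qd": joint speeds; "effort": joint torques, N m; "position": TCP position; "ee_rot": TCP orientation; "contact_force": force on the tool from outside, world axes, zero at the start; "moment": the same for the moment, N m; "width": finger opening in m; "gripper_force": force on a finger pad.
Only numpy, scipy, OpenCV 4.12 (cv2) and the standard library are available. Lean on these libraries where they do the work, as an engineer would, in place of code of your own. Each camera call takes 0.05 s, during which the arm holds its last target. There are 200 camera calls.

## Task

Slide the used-up film roll up off the spindle in the sealer's open bay and stand it upright in the shallow steel tray. Then swing the sealer's door shut and push it fully home until its catch snaps in and holds it. Leave the other things on the bench where they are.

Things in the scene. Friction and masses are not known exactly. Their poses are not given: they have to be found in the camera images.
- sealer: Bench-top film sealer, fixed, footprint 240 (x) x 220 (y) mm; origin at the centre of its underside, front to its -x. Rear half (x +10 to +120) is a housing 155 mm tall. Front half is the roll bay: 130 mm deep, floor at 25 mm, side walls 12 mm thick, 140 mm tall, inner faces at y = +-98 mm; open at front and top while the door is open.
- spindle_tip (a point): Tapered top of the upright steel spindle (18 mm across) in the bay, on its axis, 118 mm above the bench, at x = -55, y = 0 mm of the sealer; axes as the sealer's.
- spindle_foot (a point): Point on the spindle axis at the top of its seat disc, 31 mm above the bench: the used-up roll's underside rests here at the start.
- roll: The used-up film roll: slim tube wound with white film on a cardboard core, outside 56 mm across (core ends 43 mm), bore 28 mm, 76 mm tall, 0.1 to 0.2 kg; origin at the centre of its underside, z along its axis. At the start it sits on the spindle, its top at 107 mm.
- tray: Shallow open steel tray, loose, 170 (x) x 150 (y) mm, 22 mm tall, walls and floor 4 to 5 mm thick; origin at the centre of its underside, on the bench to the right of the sealer, at the front or farther back.
- door (a joint): Door hinge angle, rad: 0 shut and seated, growing as it swings open towards the robot about the upright hinge at the bay's left front corner; 1.6 to 2.0 at the start. It stays where left. A sprung ball catch at the free edge resists over the last 0.09 rad (it takes 5 to 15 N near the free edge), then snaps over and holds the door at 0.
- door_hinge (a point): Point on the hinge axis, 80 mm above the bench. Its axes turn with the door (shut: the sealer's axes). Hood door: panel 208 mm along its -y, inner face at x = 0, outer face (to push on) at x = -12 mm, 5 to 152 mm above the bench; top plate 10 mm thick, its top at 152 mm, reaching 126 mm along +x.
- door_edge (a point): Point on the door panel's outer face at the free edge, 120 mm above the bench, axes as door_hinge. Below 60 mm height a small black pull tab stands 14 mm out of the outer face near this edge.
- spare_roll: Bystander: a fat unused roll, outside 84 mm across, 76 mm tall, standing on the bench to the right of the sealer. Origin at the centre of its underside.
- tip_rack: Bystander: black box with yellow pipette-tip top, 85 (x) x 120 (y) x 57 mm tall; on the right side of the bench, it may have changed places with the tray. Origin at the centre of its underside.
- amber_bottle: Bystander: round amber bottle, 84 mm across, 190 mm tall, left of the sealer. Origin at the centre of its underside.
- flask: Bystander: conical glass flask, 104 mm across its foot, 155 mm tall, on the left of the bench. Origin at the centre of its underside.
- beaker: Bystander: clear beaker, 70 mm across, 90 mm tall, far right of the bench. Origin at the centre of its underside.
- pipette: Bystander: hand pipette lying on the bench close to the robot, 230 mm long along its x, 28 mm thick. Origin under its middle.
- jar: Bystander: small amber jar with black cap, 60 mm across, 80 mm tall, far right of the bench. Origin at the centre of its underside.
Not all that is in view belongs to the job. Leave any blue look-alike of the roll alone.

How it is judged:
On the way, in this order (a step that is already met when the one before it is completed fails the run):
1. the used-up roll is lifted clear above the spindle (z of roll in the frame of spindle_tip above 0.003 m), for 0.05 s.
2. the roll stands upright and released in the tray (x of roll in the frame of tray between -0.056 and 0.056 m and y of roll in the frame of tray between -0.046 and 0.046 m and z of roll in the frame of tray between 0 and 0.012 m and angle between roll's own z axis and vertical below 0.12 rad and linear speed of roll below 0.03 m/s and contact force between roll and the fingers below 0.05 N), for 0.3 s.
3. the door is shut and seated on its catch (value of joint door below 0.02 rad), for 0.3 s.
At the end, for the whole second after the job is handed in: The door is within 0.02 rad of fully shut and stays there by itself; the used-up roll stands upright (within 0.12 rad) flat on the tray's floor, wholly inside its walls, released and at rest (all of step 2 and value of joint door below 0.02 rad); the robot touches nothing.
It fails at once if a bystander (spare roll, tip rack, amber bottle, flask, beaker, pipette or jar) is shifted by more than 30 mm (distance of any of spare_roll, tip_rack, amber_bottle, flask, beaker, pipette, jar from where it was at the start of the episode above 0.03 m).
It also fails if it takes over 69 s, if anything falls off the work surface, if the arm or the gripper's body presses on something with over 40 N, if the wrist force passes 120 N, or if a joint passes its speed limit or range.

## Working session

There is one attempt and no reset: what is moved stays moved. The work goes in short steps, Python scripts to look and compute and a tool call to move; the robot and the scene stay as the last step left them, time stands still between calls to the robot, and variables do not carry over. Pictures are saved under pics/ and viewed, at most 10 in all, crops included, and the job is handed in when it is done.

Besides the shell and the picture viewer there is one more tool, called after "Emit:" by a JSON object that holds its "api" and its "payload", one argument or row to a line. servo_tool: Moves the arm, as the interface text tells. Its arguments: {"type":"object","properties":{"moves":{"type":"array"},"force":{"type":"number"}},"required":["moves"]}

```bash
mkdir -p pics; cat > h.py <<'E'
import numpy as np, cv2
from rig import readout, imaging, manip
def grab(n):
    im,d=imaging.get_image(n); np.savez(f'{n}.npz',im=im,d=d); return im,d
def cloud(n,d):
    c=imaging.calibration(n); K=np.array(c['intrinsics']); h,w=d.shape
    uv=np.stack(np.meshgrid(np.arange(w),np.arange(h)),-1).reshape(-1,1,2).astype(float)
    r=cv2.undistortPoints(uv,K,np.array(c['dist'])).reshape(h,w,2)
    P=np.dstack([r,np.ones((h,w))])*d[...,None]
    return (P-np.array(c['t']).ravel())@np.array(c['R'])
E
python3 - <<'E'
from h import *
s=readout.get_state(); print(s)
for n in('scene','top'):
    im,d=grab(n); cv2.imwrite(f'pics/{n}0.png',im[...,::-1]); P=cloud(n,d); np.save(n+'P.npy',P)
    c=imaging.calibration(n); print(n,(d>0).mean(),-np.array(c['R']).T@np.array(c['t']).ravel())
E
```

```text
{'clock': 0.0, 'qpos': array([-1.42202958e+00,  2.76634211e-01,  1.50616396e+00, -5.09073268e-06,
        1.36072121e+00, -1.21045183e-01]), 'qd': array([-0.00063142, -0.00030702,  0.00029566,  0.00125364, -0.00059899,
       -0.00087269]), 'effort': array([-5.34507744e-04, -4.16777372e+01, -2.45803517e+01, -2.97822526e-04,
        1.12291003e-02,  1.22133036e-05]), 'position': array([ 0.15317353, -0.55379766,  0.30300495]), 'ee_rot': array([-9.63236748e-04,  9.90913451e-01,  1.34497598e-01, -1.58412041e-05]), 'contact_force': array([-0.53667247,  0.65611555,  0.02983712]), 'moment': array([-0.01580756,  0.05393788, -0.04309505]), 'gripper_force': 0.0, 'width': 0.08526129667852785}
scene 0.9958648681640625 [ 1.14326295 -0.43932854  0.99985602]
top 0.996246337890625 [0.44829674 0.02901649 1.36315034]
```

View pics/scene0.png

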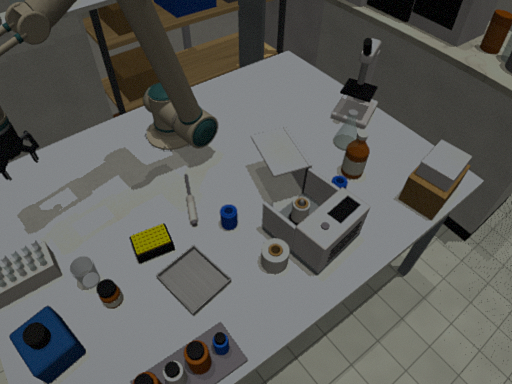

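View pics/top0.png

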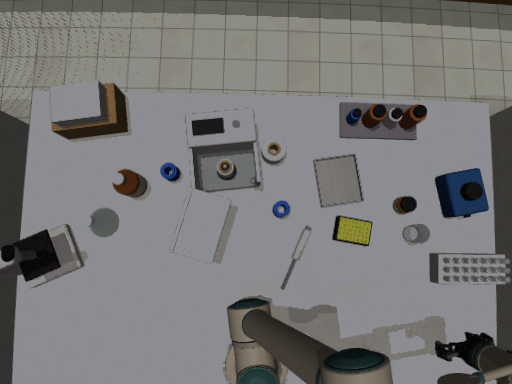

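The pictures show these candidates for the roll:
- The white-film roll on the spindle in the sealer's bay, at top (227,170) and scene (301,205). It fits: slim, white, inside the bay.
- The fat spare roll at top (274,150). It stands outside the bay.
- The blue look-alikes at top (281,209) and (170,172).

The tray is at top (339,181) and the open door at top (203,226). I'll measure now and confirm with a crop.

```bash
python3 - <<'E'
from h import *
P=np.load('topP.npy'); Z=np.load('top.npz'); im=Z['im']
def pts(u0,u1,v0,v1,z0,z1):
    Q=P[v0:v1,u0:u1].reshape(-1,3); return Q[(Q[:,2]>z0)&(Q[:,2]<z1)]
def rect(n,Q):
    r=cv2.minAreaRect((Q[:,:2]*1000).astype(np.float32)); b=cv2.boxPoints(r)
    print(n,len(Q),'z',Q[:,2].mean().round(4),'c',np.round(r[0],1),'wh',np.round(r[1],1),'a',round(r[2],2),b.round(0).tolist())
rect('housing',pts(180,262,100,160,.147,.165))
rect('walls',pts(180,268,140,200,.132,.146))
rect('door',pts(165,240,185,270,.140,.162))
rect('tray',pts(308,370,145,215,.014,.03))
rect('trayall',pts(308,370,145,215,.003,.03))
rect('rolltop',pts(212,242,155,185,.10,.112))
rect('tip',pts(212,242,155,185,.112,.125))
rect('spare',pts(258,292,135,165,.06,.09))
rect('blue',pts(270,295,198,220,.03,.09))
rect('tiprack',pts(328,376,212,250,.04,.065))
rect('bottle',pts(108,150,165,200,.03,.2))
rect('pip',pts(275,315,222,295,.008,.04))
S=cv2.resize(im[100:280,150:300][...,::-1],None,fx=3,fy=3,interpolation=cv2.INTER_CUBIC)
s=np.load('scene.npz')['im'][120:280,230:380][...,::-1]
s=cv2.resize(s,(506,540),interpolation=cv2.INTER_CUBIC)[:, :340]
cv2.imwrite('pics/crop1.png',np.hstack([S,s]))
E
```

```text
housing 2320 z 0.1547 c [771.3 134.1] wh [122.3 221.3] a 6.57 [[698.0, 237.0], [723.0, 17.0], [845.0, 31.0], [819.0, 251.0]]
walls 379 z 0.1394 c [639.6 117.1] wh [171.9 221.3] a 7.86 [[539.0, 215.0], [570.0, -4.0], [740.0, 19.0], [710.0, 238.0]]
door 3016 z 0.1518 c [471.  186.1] wh [139.7 217.9] a 74.11 [[347.0, 149.0], [557.0, 89.0], [595.0, 223.0], [385.0, 283.0]]
tray 256 z 0.0205 c [ 636.7 -272.6] wh [168.3 148.9] a 9.83 [[541.0, -214.0], [566.0, -360.0], [732.0, -332.0], [707.0, -185.0]]
trayall 1515 z 0.008 c [ 641.5 -277.1] wh [249.2 219.5] a 0.25 [[516.0, -168.0], [517.0, -387.0], [767.0, -386.0], [766.0, -167.0]]
rolltop 160 z 0.1051 c [658.4 118.8] wh [49.3 49. ] a 46.5 [[624.0, 118.0], [659.0, 84.0], [693.0, 120.0], [658.0, 154.0]]
tip 13 z 0.1153 c [657.8 119.3] wh [ 9.2 11.3] a 48.25 [[651.0, 120.0], [659.0, 112.0], [665.0, 119.0], [657.0, 126.0]]
spare 426 z 0.0725 c [729.2 -41.9] wh [79.6 81.4] a 1.15 [[689.0, -2.0], [690.0, -83.0], [770.0, -82.0], [768.0, -0.0]]
blue 192 z 0.0708 c [529.1 -69.3] wh [53.5 52.6] a 0.06 [[502.0, -43.0], [502.0, -96.0], [556.0, -96.0], [556.0, -43.0]]
tiprack 871 z 0.0518 c [ 461.  -317.1] wh [122.3  85.1] a 80.44 [[409.0, -370.0], [493.0, -384.0], [513.0, -264.0], [429.0, -250.0]]
bottle 672 z 0.1298 c [599.1 436.9] wh [74.9 80.5] a 77.87 [[552.0, 409.0], [631.0, 392.0], [646.0, 465.0], [568.0, 482.0]]
pip 403 z 0.0222 c [377.4 -95.2] wh [ 95.5 233.1] a 68.19 [[251.0, -96.0], [468.0, -183.0], [503.0, -94.0], [287.0, -8.0]]
```

View pics/crop1.png

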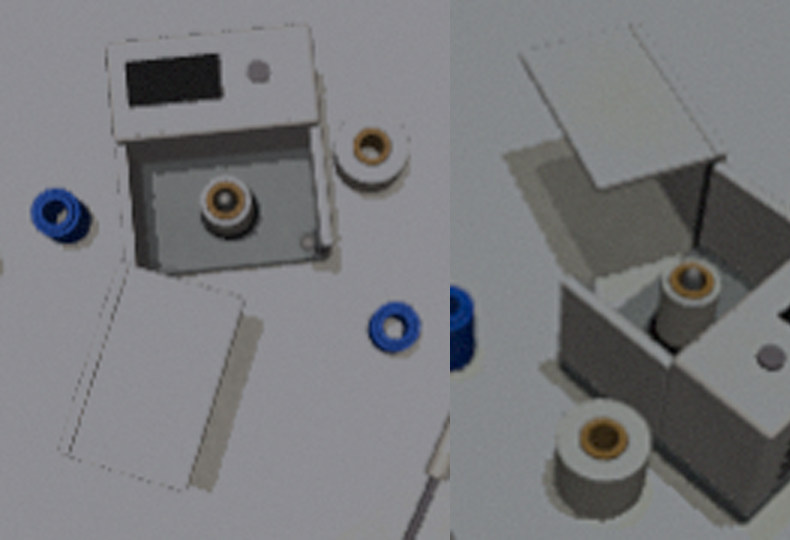

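The crop confirms it: the white roll at crop (228,200), with the steel spindle tip showing through its bore, is the one meant. The spindle is at about (0.658, 0.119). The sealer's yaw is about 6.6° and the door angle about 1.96 rad. I'm moving above the roll.

Emit:
{"api": "servo_tool", "payload": {
  "moves": [
    {"dp": [0,0,0],"delta_rot": [0,0,0.775],"fingers": 1},
    {"dp": [0,0,0],"delta_rot": [0,0,0.775],"fingers": 1},
    {"dp": [0.16,-0.17,0],"delta_rot": [0,0,0],"fingers": 1},
    {"dp": [0.16,-0.17,0],"delta_rot": [0,0,0],"fingers": 1},
    {"dp": [0.16,-0.17,0],"delta_rot": [0,0,0],"fingers": 1}
  ],
  "force": 40
}}

```text
clock: 0.6
position: [0.2374, -0.4406, 0.3033]
ee_rot: [-0.001, 0.998, 0.057, 0.0]
contact_force: [0.5, 0.3, 0.2]
width: 0.0855
gripper_force: 0.0
```

Emit:
{"api": "servo_tool", "payload": {
  "moves": [
    {"dp": [0.16,-0.17,0],"delta_rot": [0,0,0],"fingers": 1},
    {"dp": [0.16,-0.17,0],"delta_rot": [0,0,0],"fingers": 1},
    {"dp": [0.16,-0.17,0],"delta_rot": [0,0,0],"fingers": 1},
    {"dp": [0.16,-0.17,0],"delta_rot": [0,0,0],"fingers": 1},
    {"dp": [0.16,-0.17,0],"delta_rot": [0,0,0],"fingers": 1}
  ]
}}

```text
clock: 1.1
position: [0.377, -0.2529, 0.3037]
ee_rot: [-0.0, 0.998, 0.057, -0.0]
contact_force: [-0.4, -0.1, -0.3]
width: 0.0854
gripper_force: 0.0
```

Emit:
{"api": "servo_tool", "payload": {
  "moves": [
    {"dp": [0.16,-0.17,0],"delta_rot": [0,0,0],"fingers": 1},
    {"dp": [0.16,-0.17,0],"delta_rot": [0,0,0],"fingers": 1},
    {"dp": [0.16,-0.17,0],"delta_rot": [0,0,0],"fingers": 1},
    {"dp": [0.16,-0.17,0],"delta_rot": [0,0,0],"fingers": 1},
    {"dp": [0.16,-0.17,0],"delta_rot": [0,0,0],"fingers": 1}
  ]
}}

```text
clock: 1.6
position: [0.5165, -0.0656, 0.3036]
ee_rot: [0.0, 0.998, 0.058, -0.0]
contact_force: [0.4, -0.6, -0.8]
width: 0.0858
gripper_force: 0.0
```

Emit:
{"api": "servo_tool", "payload": {
  "moves": [
    {"dp": [0.16,-0.17,0],"delta_rot": [0,0,0],"fingers": 1},
    {"dp": [0.16,-0.17,0],"delta_rot": [0,0,0],"fingers": 1},
    {"dp": [0,0,0],"delta_rot": [0,0,0],"fingers": 1},
    {"dp": [0,0,0],"delta_rot": [0,0,0],"fingers": 1}
  ]
}}

```text
clock: 2.0
position: [0.5716, 0.0082, 0.303]
ee_rot: [0.0, 0.998, 0.059, -0.001]
contact_force: [-0.5, 0.5, 0.7]
width: 0.0857
gripper_force: 0.0
```

Emit:
{"api": "servo_tool", "payload": {
  "moves": [
    {"dp": [0.164,-0.167,0],"delta_rot": [0,0,0],"fingers": 1},
    {"dp": [0.164,-0.167,0],"delta_rot": [0,0,0],"fingers": 1},
    {"dp": [0.164,-0.167,0],"delta_rot": [0,0,0],"fingers": 1},
    {"dp": [0,0,0],"delta_rot": [0,0,0],"fingers": 1},
    {"dp": [0,0,0],"delta_rot": [0,0,0],"fingers": 1}
  ]
}}

```text
clock: 2.5
position: [0.6575, 0.1173, 0.303]
ee_rot: [0.001, 0.998, 0.057, -0.001]
contact_force: [-0.3, -1.1, 0.1]
width: 0.0855
gripper_force: 0.0
```

```bash
python3 - <<'E'
from h import *
from scipy.spatial.transform import Rotation as Ro
s=readout.get_state(); im,d=grab('wrist'); c=imaging.calibration('wrist')
K=np.array(c['intrinsics']);H=np.array(c['hand_eye']);h,w=d.shape
uv=np.stack(np.meshgrid(np.arange(w),np.arange(h)),-1).reshape(-1,1,2).astype(float)
r=cv2.undistortPoints(uv,K,np.array(c['dist'])).reshape(h,w,2)
P=np.dstack([r,np.ones((h,w))])*d[...,None]
P=P@H[:3,:3].T+H[:3,3]
q=s['ee_rot'];P=P@Ro.from_quat([q[1],q[2],q[3],q[0]]).as_matrix().T+s['position']
print(s['position'],q)
for a,b in((.098,.111),(.112,.125)):
    m=(P[...,2]>a)&(P[...,2]<b)&(np.hypot(P[...,0]-.658,P[...,1]-.119)<.04)&(d>0)
    Q=P[m]; 
    if len(Q): print(len(Q),Q.mean(0),cv2.minAreaRect((Q[:,:2]*1000).astype(np.float32)))
cv2.imwrite('pics/w1.png',im[...,::-1])
E
```

```text
[0.65753236 0.117307   0.30304359] [ 5.68350767e-04  9.98354071e-01  5.73372487e-02 -1.12546217e-03]
2543 [0.66324147 0.12101602 0.10566906] ((661.9453125, 120.72659301757812), (54.78008270263672, 54.7253532409668), 51.014034271240234)
292 [0.66272638 0.12098457 0.11646609] ((661.9771728515625, 120.7140121459961), (16.151636123657227, 15.587773323059082), 46.373313903808594)
```

View pics/w1.png

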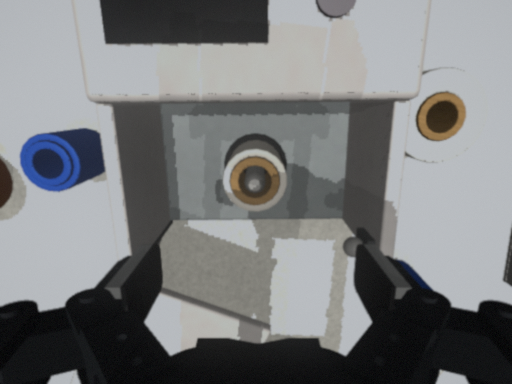

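The wrist view shows the roll with the spindle through it at (255,182), centred between the fingers and clear of both walls. I'm descending with a 3 mm correction.

Emit:
{"api": "servo_tool", "payload": {
  "moves": [
    {"dp": [0.016,-0.015,0.12],"delta_rot": [0,0,0],"fingers": 1},
    {"dp": [0,0,0.2],"delta_rot": [0,0,0],"fingers": 1},
    {"dp": [0,0,0.2],"delta_rot": [0,0,0],"fingers": 1},
    {"dp": [0,0,0.1],"delta_rot": [0,0,0],"fingers": 1},
    {"dp": [0,0,0],"delta_rot": [0,0,0],"fingers": 1}
  ]
}}

```text
clock: 3.05
position: [0.6577, 0.1192, 0.1766]
ee_rot: [0.0, 0.998, 0.056, -0.004]
contact_force: [-0.3, -1.0, -0.2]
width: 0.0853
gripper_force: 0.0
```

Emit:
{"api": "servo_tool", "payload": {
  "moves": [
    {"dp": [0,0,0.1],"delta_rot": [0,0,0],"fingers": 1},
    {"dp": [0,0,0.1],"delta_rot": [0,0,0],"fingers": 1},
    {"dp": [0,0,0],"delta_rot": [0,0,0],"fingers": 1},
    {"dp": [0,0,0],"delta_rot": [0,0,0],"fingers": 1}
  ]
}}

```text
clock: 3.45
position: [0.6612, 0.1207, 0.1416]
ee_rot: [0.0, 0.998, 0.057, 0.001]
contact_force: [0.2, -0.6, -0.1]
width: 0.0856
gripper_force: 0.0
```

Emit:
{"api": "servo_tool", "payload": {
  "moves": [
    {"dp": [0,0,0],"delta_rot": [0,0,0],"fingers": 0.5},
    {"dp": [0,0,0],"delta_rot": [0,0,0],"fingers": 0.5},
    {"dp": [0,0,0],"delta_rot": [0,0,0],"fingers": 0.5},
    {"dp": [0,0,0],"delta_rot": [0,0,0],"fingers": 0.5},
    {"dp": [0,0,0],"delta_rot": [0,0,0],"fingers": 0.5}
  ],
  "force": 40
}}

```text
clock: 3.95
position: [0.6616, 0.1214, 0.142]
ee_rot: [0.0, 0.998, 0.057, 0.002]
contact_force: [-0.6, -1.2, 5.5]
width: 0.0557
gripper_force: 42.0
```

Emit:
{"api": "servo_tool", "payload": {
  "moves": [
    {"dp": [0,0,-0.05],"delta_rot": [0,0,0],"fingers": 0.4},
    {"dp": [0,0,-0.1],"delta_rot": [0,0,0],"fingers": 0.4},
    {"dp": [0,0,-0.15],"delta_rot": [0,0,0],"fingers": 0.4},
    {"dp": [0,0,-0.15],"delta_rot": [0,0,0],"fingers": 0.4},
    {"dp": [0,0,-0.15],"delta_rot": [0,0,0],"fingers": 0.4}
  ]
}}

```text
clock: 4.45
position: [0.6605, 0.1217, 0.2613]
ee_rot: [-0.0, 0.998, 0.057, -0.0]
contact_force: [0.6, 0.2, -1.4]
width: 0.0556
gripper_force: 42.7
```

Emit:
{"api": "servo_tool", "payload": {
  "moves": [
    {"dp": [0,0,-0.1],"delta_rot": [0,0,0],"fingers": 0.4},
    {"dp": [0,0,-0.05],"delta_rot": [0,0,0],"fingers": 0.4},
    {"dp": [0,0,0],"delta_rot": [0,0,0],"fingers": 0.4},
    {"dp": [0,0,0],"delta_rot": [0,0,0],"fingers": 0.4}
  ]
}}

```text
clock: 4.85
position: [0.6602, 0.1216, 0.2888]
ee_rot: [0.0, 0.998, 0.057, -0.001]
contact_force: [-0.4, -0.0, -1.9]
width: 0.0558
gripper_force: 42.7
```

Emit:
{"api": "servo_tool", "payload": {
  "moves": [
    {"dp": [-0.033,0.1,0],"delta_rot": [0,0,0],"fingers": 0.4},
    {"dp": [-0.033,0.2,0],"delta_rot": [0,0,0],"fingers": 0.4},
    {"dp": [-0.033,0.2,0],"delta_rot": [0,0,0],"fingers": 0.4},
    {"dp": [-0.033,0.2,0],"delta_rot": [0,0,0],"fingers": 0.4},
    {"dp": [-0.033,0.2,0],"delta_rot": [0,0,0],"fingers": 0.4}
  ]
}}

```text
clock: 5.35
position: [0.6477, -0.0623, 0.2877]
ee_rot: [-0.0, 0.998, 0.058, -0.002]
contact_force: [1.2, -0.1, -1.7]
width: 0.0557
gripper_force: 42.8
```

Emit:
{"api": "servo_tool", "payload": {
  "moves": [
    {"dp": [-0.033,0.2,0],"delta_rot": [0,0,0],"fingers": 0.4},
    {"dp": [-0.033,0.2,0],"delta_rot": [0,0,0],"fingers": 0.4},
    {"dp": [-0.033,0.2,0],"delta_rot": [0,0,0],"fingers": 0.4},
    {"dp": [-0.033,0.2,0],"delta_rot": [0,0,0],"fingers": 0.4},
    {"dp": [-0.033,0.2,0],"delta_rot": [0,0,0],"fingers": 0.4}
  ]
}}

```text
clock: 5.85
position: [0.6379, -0.2648, 0.2876]
ee_rot: [-0.001, 0.998, 0.057, -0.002]
contact_force: [0.6, -0.4, -0.9]
width: 0.056
gripper_force: 42.8
```

Emit:
{"api": "servo_tool", "payload": {
  "moves": [
    {"dp": [0,0.045,0],"delta_rot": [0,0,0],"fingers": 0.4},
    {"dp": [0,0,0],"delta_rot": [0,0,0],"fingers": 0.4},
    {"dp": [0,0,0],"delta_rot": [0,0,0],"fingers": 0.4},
    {"dp": [0,0,0],"delta_rot": [0,0,0],"fingers": 0.4}
  ]
}}

```text
clock: 6.25
position: [0.6398, -0.2707, 0.2894]
ee_rot: [-0.001, 0.998, 0.058, -0.0]
contact_force: [-0.4, 0.5, -1.8]
width: 0.0555
gripper_force: 42.9
```

```bash
python3 - <<'E'
from h import *
im,d=grab('scene'); cv2.imwrite('pics/s2.png',cv2.resize(im[80:330,100:400][...,::-1],(720,600)))
print(readout.get_state()['position'],readout.get_state()['ee_rot'])
E
```

```text
[ 0.63988906 -0.27066325  0.28968602] [-4.37525139e-04  9.98300087e-01  5.82809832e-02 -2.69355441e-04]
```

View pics/s2.png

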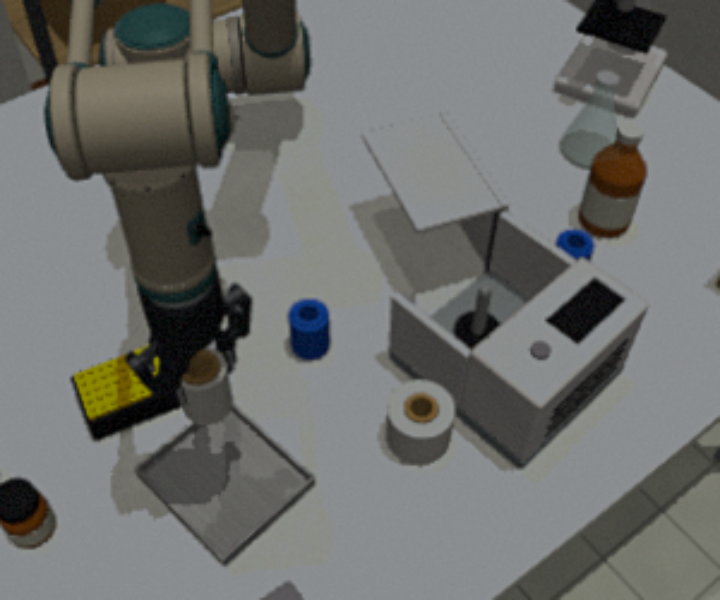

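The roll is held upright at (205,385), above the tray around (225,480), and the spindle is bare. Lowering now.

Emit:
{"api": "servo_tool", "payload": {
  "moves": [
    {"dp": [0,0,0.15],"delta_rot": [0,0,0],"fingers": 0.4},
    {"dp": [0,0,0.2],"delta_rot": [0,0,0],"fingers": 0.4},
    {"dp": [0,0,0.2],"delta_rot": [0,0,0],"fingers": 0.4},
    {"dp": [0,0,0.15],"delta_rot": [0,0,0],"fingers": 0.4},
    {"dp": [0,0,0.05],"delta_rot": [0,0,0],"fingers": 0.4}
  ]
}}

```text
clock: 6.8
position: [0.6381, -0.27, 0.1362]
ee_rot: [-0.002, 0.998, 0.058, -0.003]
contact_force: [-0.5, -0.5, -0.6]
width: 0.0556
gripper_force: 42.9
```

Emit:
{"api": "servo_tool", "payload": {
  "moves": [
    {"dp": [0,0,0.05],"delta_rot": [0,0,0],"fingers": 0.4},
    {"dp": [0,0,0.03],"delta_rot": [0,0,0],"fingers": 0.4},
    {"dp": [0,0,0.02],"delta_rot": [0,0,0],"fingers": 0.4},
    {"dp": [0,0,0],"delta_rot": [0,0,0],"fingers": 0.4},
    {"dp": [0,0,0],"delta_rot": [0,0,0],"fingers": 0.4}
  ]
}}

```text
clock: 7.3
position: [0.6402, -0.2727, 0.1209]
ee_rot: [0.001, 0.998, 0.057, 0.001]
contact_force: [-0.4, 0.5, -1.6]
width: 0.0556
gripper_force: 43.0
```

Emit:
{"api": "servo_tool", "payload": {
  "moves": [
    {"dp": [0,0,0.01],"delta_rot": [0,0,0],"fingers": 0.4},
    {"dp": [0,0,0.007],"delta_rot": [0,0,0],"fingers": 0.4},
    {"dp": [0,0,0],"delta_rot": [0,0,0],"fingers": 0.4},
    {"dp": [0,0,0],"delta_rot": [0,0,0],"fingers": 0.4}
  ]
}}

```text
clock: 7.7
position: [0.6398, -0.2725, 0.1165]
ee_rot: [0.0, 0.998, 0.057, 0.0]
contact_force: [-0.4, -0.4, -2.0]
width: 0.0554
gripper_force: 43.0
```

Emit:
{"api": "servo_tool", "payload": {
  "moves": [
    {"dp": [0,0,0.006],"delta_rot": [0,0,0],"fingers": 0.4},
    {"dp": [0,0,0],"delta_rot": [0,0,0],"fingers": 0.4},
    {"dp": [0,0,0],"delta_rot": [0,0,0],"fingers": 0.4}
  ]
}}

```text
clock: 8.0
position: [0.6398, -0.2724, 0.1153]
ee_rot: [0.0, 0.998, 0.057, -0.0]
contact_force: [-0.3, 1.1, -2.1]
width: 0.0557
gripper_force: 43.0
```

Emit:
{"api": "servo_tool", "payload": {
  "moves": [
    {"dp": [0,0,0.007],"delta_rot": [0,0,0],"fingers": 0.4},
    {"dp": [0,0,0.005],"delta_rot": [0,0,0],"fingers": 0.4},
    {"dp": [0,0,0],"delta_rot": [0,0,0],"fingers": 0.4}
  ]
}}

```text
clock: 8.3
position: [0.6398, -0.2725, 0.115]
ee_rot: [0.0, 0.998, 0.057, 0.0]
contact_force: [-2.9, 1.3, 6.8]
width: 0.0561
gripper_force: 43.6
```

The roll is on the tray floor. Releasing it.

Emit:
{"api": "servo_tool", "payload": {
  "moves": [
    {"dp": [0,0,-0.006],"delta_rot": [0,0,0],"fingers": 0.4},
    {"dp": [0,0,0],"delta_rot": [0,0,0],"fingers": 0.7},
    {"dp": [0,0,0],"delta_rot": [0,0,0],"fingers": 0.8},
    {"dp": [0,0,0],"delta_rot": [0,0,0],"fingers": 0.95},
    {"dp": [0,0,0],"delta_rot": [0,0,0],"fingers": 1}
  ]
}}

```text
clock: 8.8
position: [0.6398, -0.2725, 0.1138]
ee_rot: [0.0, 0.998, 0.057, -0.0]
contact_force: [0.0, 0.6, 0.2]
width: 0.0855
gripper_force: 0.0
```

Emit:
{"api": "servo_tool", "payload": {
  "moves": [
    {"dp": [0,0,0],"delta_rot": [0,0,0],"fingers": 1},
    {"dp": [0,0,0],"delta_rot": [0,0,0],"fingers": 1},
    {"dp": [0,0,0],"delta_rot": [0,0,0],"fingers": 1},
    {"dp": [0,0,0],"delta_rot": [0,0,0],"fingers": 1},
    {"dp": [0,0,0],"delta_rot": [0,0,0],"fingers": 1}
  ]
}}

```text
clock: 9.3
position: [0.6398, -0.2725, 0.1141]
ee_rot: [0.0, 0.998, 0.057, -0.0]
contact_force: [0.2, -0.9, -0.1]
width: 0.0856
gripper_force: 0.0
```

Emit:
{"api": "servo_tool", "payload": {
  "moves": [
    {"dp": [0,0,-0.05],"delta_rot": [0,0,0],"fingers": 1},
    {"dp": [0,0,-0.15],"delta_rot": [0,0,0],"fingers": 1},
    {"dp": [0,0,-0.25],"delta_rot": [0,0,0],"fingers": 1},
    {"dp": [0,0,-0.25],"delta_rot": [0,0,0],"fingers": 1},
    {"dp": [0,0,-0.25],"delta_rot": [0,0,0],"fingers": 1}
  ]
}}

```text
clock: 9.8
position: [0.6395, -0.2723, 0.3069]
ee_rot: [0.0, 0.998, 0.057, 0.0]
contact_force: [0.6, -0.5, -0.5]
width: 0.0853
gripper_force: 0.0
```

```bash
python3 - <<'E'
from h import *
im,d=grab('scene'); cv2.imwrite('pics/s3.png',cv2.resize(im[80:330,100:400][...,::-1],(720,600)))
im,d=grab('top'); P=cloud('top',d)
def r(n,c,rad,a,b):
    Q=P[(P[...,2]>a)&(P[...,2]<b)&(np.hypot(P[...,0]-c[0],P[...,1]-c[1])<rad)]
    if len(Q)>3: print(n,len(Q),Q[:,2].mean(),cv2.minAreaRect((Q[:,:2]*1000).astype(np.float32)))
r('roll',(.64,-.273),.05,.074,.09); r('tray',(.64,-.273),.14,.014,.03); r('door',(.47,.186),.14,.14,.165)
r('flask',(.5,.5),.12,.02,.17)
E
```

```text
roll 126 0.07817345044664804 ((633.0584106445312, -272.0846862792969), (46.7000617980957, 54.16584777832031), 7.672854423522949)
tray 212 0.02077484885541287 ((636.2667236328125, -272.630126953125), (168.0515899658203, 149.0814971923828), 9.573363304138184)
door 3019 0.15185430841973463 ((476.45941162109375, 184.70404052734375), (139.269775390625, 228.95286560058594), 74.35354614257812)
flask 922 0.08917946919517027 ((518.2929077148438, 506.37286376953125), (93.16868591308594, 217.22738647460938), 54.26688003540039)
```

View pics/s3.png

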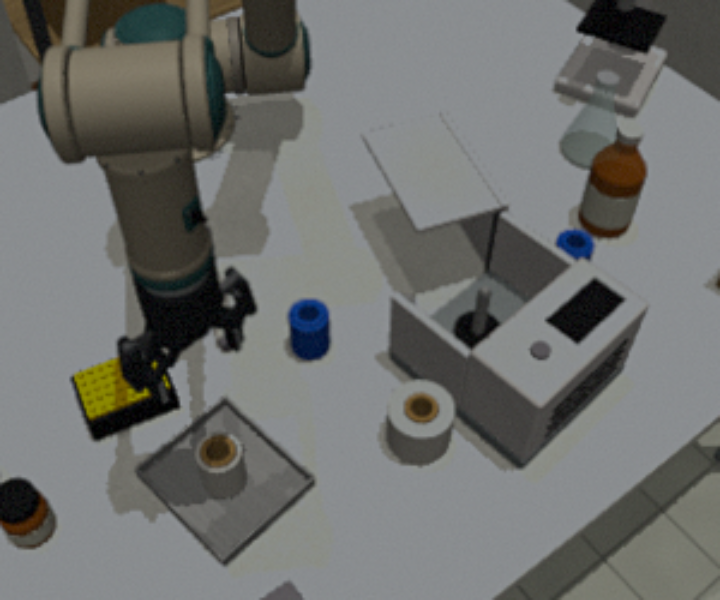

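The roll stands upright in the tray at (220,465), and the bystanders are unmoved. Next I go over the door to its outer side with the fingers shut.

Emit:
{"api": "servo_tool", "payload": {
  "moves": [
    {"dp": [-0.05,-0.225,0],"delta_rot": [0,0,0],"fingers": 0},
    {"dp": [-0.05,-0.225,0],"delta_rot": [0,0,0],"fingers": 0},
    {"dp": [-0.05,-0.225,0],"delta_rot": [0,0,0],"fingers": 0},
    {"dp": [-0.05,-0.225,0],"delta_rot": [0,0,0],"fingers": 0},
    {"dp": [-0.05,-0.225,0],"delta_rot": [0,0,0],"fingers": 0}
  ]
}}

```text
clock: 10.4
position: [0.5633, -0.0531, 0.3044]
ee_rot: [0.0, 0.998, 0.057, 0.0]
contact_force: [0.9, 0.4, 0.1]
width: 0.0122
gripper_force: 0.0
```

Emit:
{"api": "servo_tool", "payload": {
  "moves": [
    {"dp": [-0.05,-0.225,0],"delta_rot": [0,0,0],"fingers": 0},
    {"dp": [-0.05,-0.225,0],"delta_rot": [0,0,0],"fingers": 0},
    {"dp": [-0.05,-0.225,0],"delta_rot": [0,0,0],"fingers": 0},
    {"dp": [-0.05,-0.225,0],"delta_rot": [0,0,0],"fingers": 0},
    {"dp": [-0.05,-0.225,0],"delta_rot": [0,0,0],"fingers": 0}
  ]
}}

```text
clock: 10.9
position: [0.4878, 0.1647, 0.3046]
ee_rot: [-0.0, 0.998, 0.057, 0.001]
contact_force: [1.4, -0.9, -0.5]
width: 0.0001
gripper_force: 0.0
```

Emit:
{"api": "servo_tool", "payload": {
  "moves": [
    {"dp": [-0.05,-0.225,0],"delta_rot": [0,0,0],"fingers": 0},
    {"dp": [-0.05,-0.225,0],"delta_rot": [0,0,0],"fingers": 0},
    {"dp": [-0.05,-0.225,0],"delta_rot": [0,0,0],"fingers": 0},
    {"dp": [-0.05,-0.225,0],"delta_rot": [0,0,0],"fingers": 0},
    {"dp": [0,0,0],"delta_rot": [0,0,0],"fingers": 0}
  ]
}}

```text
clock: 11.4
position: [0.4262, 0.342, 0.3044]
ee_rot: [-0.002, 0.998, 0.06, -0.0]
contact_force: [0.7, -0.2, -1.2]
width: 0.0001
gripper_force: 0.0
```

```bash
cat > arc.py <<'E'
from h import *
h=np.array([.5845,.217]); y0=np.deg2rad(6.57)
s=readout.get_state(); q=s['ee_rot']; yaw=2*np.arctan2(q[2],q[1]); tx=np.array([np.cos(yaw),np.sin(yaw)]); ty=np.array([tx[1],-tx[0]])
def tgt(th,r,off):
    p=y0-np.pi/2-th; e=np.array([np.cos(p),np.sin(p)]); n=np.array([e[1],-e[0]]); return h+r*e+off*n
if __name__=='__main__':
    p=s['position'][:2]; print('now',s['position'],yaw)
    pr=p
    for th,off in [(1.963,.06),(1.963,.027)]+[(t,.029) for t in np.arange(1.85,.25,-.14)]+[(.25,.025),(.15,.024),(.1,.024),(.05,.024),(0,.024)]:
        g=tgt(th,.18,off); d=(g-pr)/.2; pr=g; print(round(th,2),g.round(3),'dp',(d@tx).round(3),(d@ty).round(3))
E
python3 arc.py
```

```text
now [0.42623415 0.34202761 0.30435417] 0.12087314872758491
1.96 [0.428 0.324] dp -0.003 0.09
1.96 [0.419 0.292] dp -0.064 0.152
1.85 [0.412 0.275] dp -0.046 0.081
1.71 [0.405 0.25 ] dp -0.047 0.119
1.57 [0.402 0.225] dp -0.03 0.124
1.43 [0.403 0.2  ] dp -0.012 0.127
1.29 [0.407 0.174] dp 0.006 0.127
1.15 [0.415 0.15 ] dp 0.023 0.125
1.01 [0.426 0.127] dp 0.041 0.121
0.87 [0.44  0.106] dp 0.057 0.114
0.73 [0.457 0.087] dp 0.073 0.105
0.59 [0.476 0.07 ] dp 0.086 0.094
0.45 [0.498 0.057] dp 0.099 0.081
0.31 [0.521 0.046] dp 0.109 0.066
0.25 [0.535 0.042] dp 0.069 0.029
0.15 [0.554 0.038] dp 0.09 0.031
0.1 [0.563 0.037] dp 0.044 0.012
0.05 [0.572 0.036] dp 0.044 0.01
0 [0.581 0.035] dp 0.045 0.007
```

Emit:
{"api": "servo_tool", "payload": {
  "moves": [
    {"dp": [0,0,0.2],"delta_rot": [0,0,0],"fingers": 0},
    {"dp": [0,0,0.2],"delta_rot": [0,0,0],"fingers": 0},
    {"dp": [0,0,0.2],"delta_rot": [0,0,0],"fingers": 0},
    {"dp": [0,0,0.03],"delta_rot": [0,0,0],"fingers": 0},
    {"dp": [0,0,0],"delta_rot": [0,0,0],"fingers": 0}
  ]
}}

```text
clock: 11.9
position: [0.4284, 0.3366, 0.1776]
ee_rot: [0.001, 0.998, 0.057, -0.001]
contact_force: [0.6, 0.2, 0.1]
width: -0.0002
gripper_force: 0.0
```

Emit:
{"api": "servo_tool", "payload": {
  "moves": [
    {"dp": [0,0.08,0],"delta_rot": [0,0,0],"fingers": 0},
    {"dp": [-0.03,0.06,0],"delta_rot": [0,0,0],"fingers": 0},
    {"dp": [-0.034,0.06,0],"delta_rot": [0,0,0],"fingers": 0},
    {"dp": [0,0.03,0],"delta_rot": [0,0,0],"fingers": 0},
    {"dp": [-0.04,0.07,0],"delta_rot": [0,0,0],"fingers": 0}
  ]
}}

```text
clock: 12.4
position: [0.4161, 0.2753, 0.1798]
ee_rot: [-0.001, 0.998, 0.057, 0.002]
contact_force: [2.9, 0.4, 5.6]
width: -0.0001
gripper_force: 0.8
```

Emit:
{"api": "servo_tool", "payload": {
  "moves": [
    {"dp": [-0.025,0.06,0],"delta_rot": [0,0,0],"fingers": 0},
    {"dp": [-0.025,0.06,0],"delta_rot": [0,0,0],"fingers": 0},
    {"dp": [-0.015,0.06,0],"delta_rot": [0,0,0],"fingers": 0},
    {"dp": [-0.015,0.06,0],"delta_rot": [0,0,0],"fingers": 0},
    {"dp": [0,0,0],"delta_rot": [0,0,0],"fingers": 0}
  ]
}}

```text
clock: 12.9
position: [0.4044, 0.224, 0.1796]
ee_rot: [0.0, 0.998, 0.057, 0.001]
contact_force: [-1.7, -0.7, 8.3]
width: -0.0002
gripper_force: 0.0
```

```bash
python3 - <<'E'
from h import *
im,d=grab('scene'); cv2.imwrite('pics/s4.png',cv2.resize(im[80:330,100:400][...,::-1],(720,600)))
print(readout.get_state()['position'])
E
```

```text
[0.4043376  0.22445138 0.17959533]
```

View pics/s4.png

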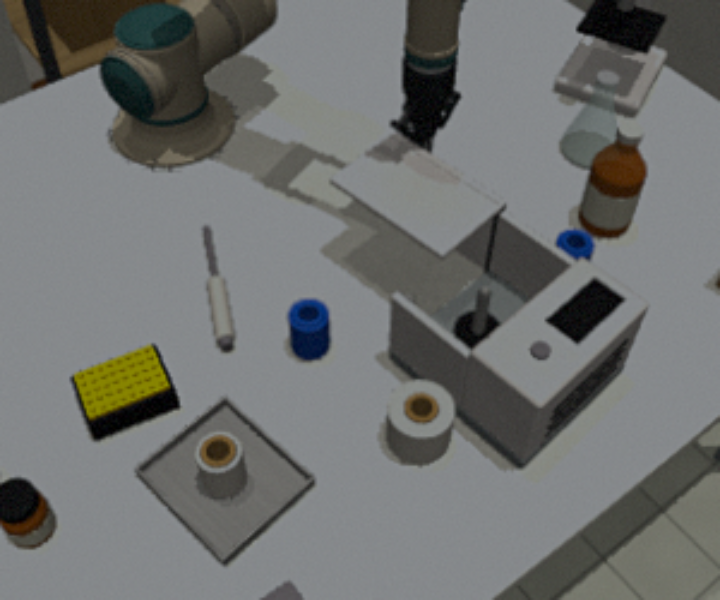

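The door is following, with its top now at (420,195), and the gripper is on its outer side. The upward force suggests the hand rubs the top plate, so I'm raising 12 mm before carrying on.

Emit:
{"api": "servo_tool", "payload": {
  "moves": [
    {"dp": [0,0,-0.06],"delta_rot": [0,0,0],"fingers": 0},
    {"dp": [0,0,0],"delta_rot": [0,0,0],"fingers": 0},
    {"dp": [-0.006,0.06,0],"delta_rot": [0,0,0],"fingers": 0},
    {"dp": [-0.006,0.06,0],"delta_rot": [0,0,0],"fingers": 0},
    {"dp": [0.0,0.06,0],"delta_rot": [0,0,0],"fingers": 0}
  ]
}}

```text
clock: 13.45
position: [0.4055, 0.1885, 0.1896]
ee_rot: [0.0, 0.998, 0.057, -0.001]
contact_force: [-0.8, 0.6, 0.3]
width: -0.0
gripper_force: 0.3
```

Emit:
{"api": "servo_tool", "payload": {
  "moves": [
    {"dp": [0.006,0.065,0],"delta_rot": [0,0,0],"fingers": 0},
    {"dp": [0.011,0.062,0],"delta_rot": [0,0,0],"fingers": 0},
    {"dp": [0.012,0.063,0],"delta_rot": [0,0,0],"fingers": 0},
    {"dp": [0.02,0.06,0],"delta_rot": [0,0,0],"fingers": 0},
    {"dp": [0.02,0.061,0],"delta_rot": [0,0,0],"fingers": 0}
  ]
}}

```text
clock: 13.95
position: [0.4275, 0.1285, 0.1901]
ee_rot: [0.0, 0.998, 0.057, 0.0]
contact_force: [0.6, 0.9, 0.3]
width: 0.0003
gripper_force: 0.3
```

```bash
python3 - <<'E'
from arc import *
im,d=grab('top'); P=cloud('top',d)
m=(P[...,2]>.145)&(P[...,2]<.159)&(P[...,0]<.59)&(P[...,0]>.3)&(P[...,1]>-.02)&(P[...,1]<.3)
r=cv2.minAreaRect((P[m][:,:2]*1000).astype(np.float32)); print(m.sum(),r,cv2.boxPoints(r).round())
p=s['position'][:2]; v=p-h; print(s['position'],'r',np.linalg.norm(v), s['contact_force'])
E
```

```text
2119 ((536.8255004882812, 106.44406127929688), (210.51295471191406, 138.0682830810547), 38.21685791015625) [[411.  96.]
 [497. -13.]
 [662. 117.]
 [577. 226.]]
[0.4275067  0.12853671 0.1900538 ] r 0.18020169302447375 [0.60448267 0.88885125 0.2646697 ]
```

The door is at about 1.02 rad and tracking the plan, with small forces. Continuing.

Emit:
{"api": "servo_tool", "payload": {
  "moves": [
    {"dp": [0.028,0.058,0],"delta_rot": [0,0,0],"fingers": 0},
    {"dp": [0.029,0.057,0],"delta_rot": [0,0,0],"fingers": 0},
    {"dp": [0.036,0.053,0],"delta_rot": [0,0,0],"fingers": 0},
    {"dp": [0.037,0.052,0],"delta_rot": [0,0,0],"fingers": 0},
    {"dp": [0.043,0.047,0],"delta_rot": [0,0,0],"fingers": 0}
  ]
}}

```text
clock: 14.5
position: [0.4682, 0.0797, 0.19]
ee_rot: [0.0, 0.998, 0.057, -0.0]
contact_force: [-0.2, 0.9, -0.4]
width: -0.0003
gripper_force: 0.3
```

Emit:
{"api": "servo_tool", "payload": {
  "moves": [
    {"dp": [0.043,0.047,0],"delta_rot": [0,0,0],"fingers": 0},
    {"dp": [0.049,0.041,0],"delta_rot": [0,0,0],"fingers": 0},
    {"dp": [0.05,0.04,0],"delta_rot": [0,0,0],"fingers": 0},
    {"dp": [0.054,0.033,0],"delta_rot": [0,0,0],"fingers": 0},
    {"dp": [0.055,0.033,0],"delta_rot": [0,0,0],"fingers": 0}
  ]
}}

```text
clock: 15.0
position: [0.5227, 0.0473, 0.19]
ee_rot: [-0.0, 0.998, 0.057, -0.0]
contact_force: [0.3, 0.6, -0.7]
width: -0.0001
gripper_force: 0.3
```

Emit:
{"api": "servo_tool", "payload": {
  "moves": [
    {"dp": [0.04,0.018,0],"delta_rot": [0,0,0],"fingers": 0},
    {"dp": [0.04,0.018,0],"delta_rot": [0,0,0],"fingers": 0},
    {"dp": [0.04,0.015,0],"delta_rot": [0,0,0],"fingers": 0},
    {"dp": [0,0,0],"delta_rot": [0,0,0],"fingers": 0}
  ]
}}

```text
clock: 15.4
position: [0.5482, 0.0401, 0.1901]
ee_rot: [0.0, 0.998, 0.057, 0.001]
contact_force: [-0.3, -0.3, 0.6]
width: 0.0005
gripper_force: 0.0
```

```bash
cat > dr.py <<'E'
from arc import *
im,d=grab('top'); P=cloud('top',d)
m=(P[...,2]>.145)&(P[...,2]<.153+.006)&(P[...,0]<.69)&(P[...,0]>.3)&(P[...,1]>-.02)&(P[...,1]<.3)
r=cv2.minAreaRect((P[m][:,:2]*1000).astype(np.float32)); print(m.sum(),cv2.boxPoints(r).round().tolist())
print(s['position'],s['contact_force'])
E
python3 dr.py; python3 arc.py | grep -E '^(now|0.25|0.15|0.1|0.05|0 )'
```

```text
1614 [[568.0, 225.0], [569.0, 2.0], [690.0, 3.0], [690.0, 225.0]]
[0.5481799  0.0400726  0.19014024] [-0.31558928 -0.27966958  0.59038715]
now [0.5473079  0.04026816 0.19002831] 0.11488271027677621
0.25 [0.535 0.042] dp 0.069 0.028
0.15 [0.554 0.038] dp 0.091 0.031
0.1 [0.563 0.037] dp 0.044 0.012
0.05 [0.572 0.036] dp 0.044 0.009
0 [0.581 0.035] dp 0.045 0.007
```

Emit:
{"api": "servo_tool", "payload": {
  "moves": [
    {"dp": [0.03,0.01,0],"delta_rot": [0,0,0],"fingers": 0},
    {"dp": [0.03,0.008,0],"delta_rot": [0,0,0],"fingers": 0},
    {"dp": [0.02,0.005,0],"delta_rot": [0,0,0],"fingers": 0},
    {"dp": [0.02,0.005,0],"delta_rot": [0,0,0],"fingers": 0},
    {"dp": [0,0,0],"delta_rot": [0,0,0],"fingers": 0}
  ]
}}

```text
clock: 15.95
position: [0.5667, 0.0372, 0.1899]
ee_rot: [-0.0, 0.998, 0.057, -0.001]
contact_force: [-0.8, -0.2, 2.0]
width: 0.0
gripper_force: 1.4
```

Emit:
{"api": "servo_tool", "payload": {
  "moves": [
    {"dp": [0.02,0.004,0],"delta_rot": [0,0,0],"fingers": 0},
    {"dp": [0.02,0.003,0],"delta_rot": [0,0,0],"fingers": 0},
    {"dp": [0,0,0],"delta_rot": [0,0,0],"fingers": 0},
    {"dp": [0,0,0],"delta_rot": [0,0,0],"fingers": 0}
  ]
}}

```text
clock: 16.35
position: [0.5715, 0.037, 0.1898]
ee_rot: [-0.0, 0.998, 0.057, -0.004]
contact_force: [-10.2, 1.7, 6.5]
width: -0.0001
gripper_force: 4.8
```

Emit:
{"api": "servo_tool", "payload": {
  "moves": [
    {"dp": [0.015,0.002,0],"delta_rot": [0,0,0],"fingers": 0},
    {"dp": [0,0,0],"delta_rot": [0,0,0],"fingers": 0},
    {"dp": [0,0,0],"delta_rot": [0,0,0],"fingers": 0}
  ]
}}

```text
clock: 16.65
position: [0.5773, 0.037, 0.1898]
ee_rot: [-0.0, 0.998, 0.057, -0.001]
contact_force: [-4.1, 1.9, 2.8]
width: -0.0001
gripper_force: 2.2
```

Emit:
{"api": "servo_tool", "payload": {
  "moves": [
    {"dp": [0.01,0.001,0],"delta_rot": [0,0,0],"fingers": 0},
    {"dp": [0,0,0],"delta_rot": [0,0,0],"fingers": 0},
    {"dp": [0,0,0],"delta_rot": [0,0,0],"fingers": 0}
  ]
}}

```text
clock: 16.95
position: [0.5812, 0.0363, 0.1901]
ee_rot: [0.0, 0.998, 0.057, 0.001]
contact_force: [-1.3, 0.1, -0.4]
width: -0.0003
gripper_force: 0.3
```

Emit:
{"api": "servo_tool", "payload": {
  "moves": [
    {"dp": [0.015,0.001,0],"delta_rot": [0,0,0],"fingers": 0},
    {"dp": [0,0,0],"delta_rot": [0,0,0],"fingers": 0},
    {"dp": [0,0,0],"delta_rot": [0,0,0],"fingers": 0}
  ]
}}

```text
clock: 17.25
position: [0.5832, 0.0364, 0.19]
ee_rot: [0.0, 0.998, 0.057, -0.0]
contact_force: [-3.3, -0.9, 2.4]
width: -0.0004
gripper_force: 1.6
```

Emit:
{"api": "servo_tool", "payload": {
  "moves": [
    {"dp": [0.012,0.001,0],"delta_rot": [0,0,0],"fingers": 0},
    {"dp": [0,0,0],"delta_rot": [0,0,0],"fingers": 0},
    {"dp": [0,0,0],"delta_rot": [0,0,0],"fingers": 0}
  ]
}}

```text
clock: 17.55
position: [0.5836, 0.0364, 0.1901]
ee_rot: [0.0, 0.998, 0.058, -0.003]
contact_force: [-8.2, -1.9, 5.6]
width: -0.0001
gripper_force: 4.2
```

Emit:
{"api": "servo_tool", "payload": {
  "moves": [
    {"dp": [0.02,0.002,0],"delta_rot": [0,0,0],"fingers": 0},
    {"dp": [0.015,0.001,0],"delta_rot": [0,0,0],"fingers": 0},
    {"dp": [0,0,0],"delta_rot": [0,0,0],"fingers": 0},
    {"dp": [0,0,0],"delta_rot": [0,0,0],"fingers": 0}
  ]
}}

```text
clock: 17.95
position: [0.5844, 0.0365, 0.19]
ee_rot: [0.0, 0.998, 0.058, -0.01]
contact_force: [-22.7, -3.5, 15.6]
width: -0.0002
gripper_force: 11.5
```

It's a firm stop: 23 N with no further give. I'm backing off, retreating, and checking that the door holds.

Emit:
{"api": "servo_tool", "payload": {
  "moves": [
    {"dp": [-0.06,0,0],"delta_rot": [0,0,0],"fingers": 0},
    {"dp": [-0.15,0,0],"delta_rot": [0,0,0],"fingers": 0},
    {"dp": [-0.2,0,0],"delta_rot": [0,0,0],"fingers": 0},
    {"dp": [-0.15,0,-0.2],"delta_rot": [0,0,0],"fingers": 0},
    {"dp": [0,0,-0.2],"delta_rot": [0,0,0],"fingers": 0}
  ]
}}

```text
clock: 18.45
position: [0.4774, 0.0242, 0.2697]
ee_rot: [-0.0, 0.998, 0.057, -0.002]
contact_force: [1.0, 0.1, 0.6]
width: 0.0001
gripper_force: 0.0
```

Emit:
{"api": "servo_tool", "payload": {
  "moves": [
    {"dp": [0,0.2,-0.1],"delta_rot": [0,0,0],"fingers": 0},
    {"dp": [0,0.2,0],"delta_rot": [0,0,0],"fingers": 0},
    {"dp": [0,0.2,0],"delta_rot": [0,0,0],"fingers": 0},
    {"dp": [0,0,0],"delta_rot": [0,0,0],"fingers": 0},
    {"dp": [0,0,0],"delta_rot": [0,0,0],"fingers": 0}
  ]
}}

```text
clock: 18.95
position: [0.4962, -0.0959, 0.2902]
ee_rot: [0.0, 0.998, 0.056, 0.001]
contact_force: [-0.1, 0.4, -0.7]
width: 0.0003
gripper_force: 0.0
```

```bash
python3 - <<'E'
from h import *
im,d=grab('top'); a=cv2.resize(im[90:260,160:390][...,::-1],(400,300)); P=cloud('top',d)
Q=P[(P[...,2]>.145)&(P[...,2]<.165)&(P[...,0]>.55)&(P[...,0]<.9)&(P[...,1]>-.02)&(P[...,1]<.3)]
print(cv2.boxPoints(cv2.minAreaRect((Q[:,:2]*1000).astype(np.float32))).tolist())
xs=[]
for y in np.arange(.03,.22,.02):
    q=Q[abs(Q[:,1]-y)<.006]; xs.append((y,q[:,0].min()))
xs=np.array(xs); k=np.polyfit(xs[:,0],xs[:,1],1); print('front edge slope',np.degrees(np.arctan(k[0])), xs[:,1].round(3))
Q=P[(P[...,2]>.074)&(P[...,2]<.09)&(np.hypot(P[...,0]-.64,P[...,1]+.273)<.05)]; print('roll',len(Q),Q.mean(0))
im,d=grab('scene'); b=cv2.resize(im[80:330,100:400][...,::-1],(360,300)); cv2.imwrite('pics/f.png',np.hstack([a,b]))
print(readout.get_state()['position'],readout.get_state()['contact_force'])
E
```

```text
[[569.6567993164062, 223.11785888671875], [594.4902954101562, 2.5417661666870117], [844.8695678710938, 30.730682373046875], [820.0360717773438, 251.30677795410156]]
front edge slope -7.034392787903132 [0.594 0.591 0.59  0.586 0.586 0.582 0.578 0.577 0.574 0.571]
roll 135 [ 0.63463313 -0.27078237  0.07839777]
[ 0.49557293 -0.09450463  0.29003308] [ 0.34544291  0.29009805 -0.66827678]
```

View pics/f.png

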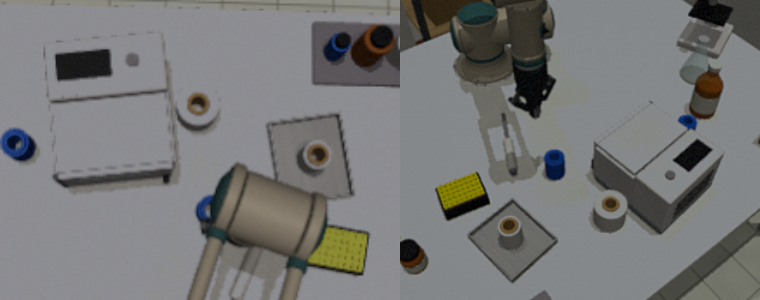

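The door is flush on the sealer: its front edge is at 7.0° against a sealer yaw of 6.6°. The roll stands upright in the tray, and the robot is clear of everything.

```bash
python3 -c "
from rig import manip
print(manip.sign_off())"
```

```text
the job is handed in; nothing more can be done
None
```

The job is handed in: the used-up roll stands upright and released in the tray, the door is shut and stayed shut when the arm backed away, and the bystanders looked undisturbed in the last pictures; the hand-in call returned no verdict.

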